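# Clamp a jar in the one-handed preparation board

### The arm

A 7-joint arm with a two-finger parallel gripper is mounted at the origin on the work surface; the furniture and walls round the work are solid. World frame = base frame: x ahead of the robot, y to its left, z up, the work surface at z = 0. Lengths are in m, angles in rad, forces in N, time in s.
With the tool pointing down it reaches from about 0.4 to 0.85 m from the base axis. Payload 4.5 kg.
Tool frame: the origin (TCP) lies at the very end of the fingers, on their centre line; the grasp point (between the pads) lies 19 mm behind it; z points along the fingers, y is the line along which they close (so a half turn about z gives the same grasp; the last joint's range is limited). The gripper opens to 88 mm and grips with 3 to 60 N. Pads are 18 mm wide; open, the fingers measure 123 mm over their backs; the gripper's body (75 mm by 187 mm) begins 45 mm behind the grasp point.
Start: joints at [1.238, 0.689, -0.195, 1.565, 0.157, 0.902, -0.215], TCP at [0.224, -0.583, 0.239] pointing down, gripper open.
Joint ranges: [-3.01, 3.01], [-0.46, 2.08], [-1.47, 1.51], [0.13, 2.56], [-1, 4.14], [0.04, 2.09], [-2.66, 2.66]. Speed limits (rad/s): [2.57, 2.57, 3.14, 3.14, 3.14, 3.14, 3.14].

### API

Orientations are given as a unit quaternion [x, y, z, w].
In Python, from plant import r gives the robot as it stands. The module is installed in compiled form; this text tells all that it offers.
- The arm moves only by the tool step_arm, never from a script. Its argument "increments" is a list of rows, each a list of 2 entries, a list of its own where there are three numbers: the shift along the world's x, y, z in cm, then the turn, a rotation vector about the world's x, y, z in degrees. A call has exactly 10 rows; each row shifts and turns the commanded pose from where the row before left it; what a row does not reach is not made up. A row lasts 1/10 s, in which the tool goes at most 50 mm and 8.59 degrees, less where a joint would pass 70% of its speed; a pose out of reach is approached as far as the arm can. A call is refused whole if a number of a shift passes 5 or a number of a turn 8.59, either way. A call with a gripper value outside its range is refused whole. "fingers" is the opening, from 0 (shut) to 1 (fully open), set as the call begins (left out, the last holds). The fingers move at their own pace and stop on an object; "grip_force" is the grip in N (left out, the last holds). Time passes only in rows, so rows that do not move let the fingers close, or fill a call up. It gives the time, the measured TCP pose, the force, the opening and the grip force at its end, in the units of the state.
- r.get_state(): the state, without advancing time (a new reading comes with each control period).
- r.snapshot(name): name is "scene" or "side" or "wrist"; returns (picture, depth): 384x512x3 uint8, red, green, blue; 384x512 float32, m along the optical axis (not along the pixel's ray), 0 where there is no reading.
- r.calibration(name): a dict with "fov_y" (degrees; the focal length in pixels is half the picture's height over the tangent of half this angle, whatever the lens; pixels are square), "cx", "cy" (the principal point, pixels), "k1" (the pictures are not rectified: a ray, as slopes to the right and down, at radius r is drawn at 1 + k1 r^2 times it, then the intrinsics apply), "R" (3x3) and "t" (3): a world point X has camera coordinates R X + t. Camera axes: x right, y down, z forward; pixel columns grow to the right and rows downward; lengths in m; the calibration is good to about 2 mm. A picture is of the moment at which its call begins: read the wrist's pose just before it. calibration takes no time and is no camera call; for the wrist camera it gives the pose at the moment of the call.
- r.finish_job(): hands the job in; it is judged then, once.
The state is a dict: "clock": time; "q": joint angles; "qd": joint speeds; "joint_torque": joint torques, N m; "tool_pos": TCP position; "eef_rot": TCP orientation; "contact_force": force on the tool from outside, world axes, zero at the start; "moment": the same for the moment, N m; "opening": opening from 0.0 (shut) to 1.0 (fully open); "finger_force": force on a finger pad.
Only numpy, scipy, OpenCV 4.12 (cv2) and the standard library are available. Lean on these libraries where they do the work, as an engineer would, in place of code of your own. Each camera call takes 0.05 s, during which the arm holds its last target. There are 200 camera calls.

### The job

Ready the jar for one-handed opening: stand it upright on the wooden board with a corner of its six-sided body in the V rest. Slide the jaw up by its knob until the jar is held snugly between jaw and rest, gently because it is glass, and only then flip the cam lever over its centre until it lies fully home and locks the rod. Set the jar down without dropping it, do not force the lever, and leave the other things on the worktop where they are.

Things in the scene. Friction and masses are not known exactly. Their poses are not given: they have to be found in the camera images.
- jar: Glass jar with a round pale lid, 102 mm tall, 0.5 kg, upright on the worktop right of the board. Origin: centre of its underside, z up. From 5 to 75 mm height a regular hexagon, 62 mm across flats, 72 across corners; corners at its own +y and every 60 degrees, flats facing its +x and every 60 degrees. Lid: 66 mm across, 91 to 102 mm high.
- vise_board: The preparation board, fixed: a wooden slab 120 mm (x) by 380 mm (y), its top 18 mm above the worktop. Origin at the centre of its underside; its y axis runs along the rod, from the lever end (-y) to the fixed V rest (+y). Rod, jaw, rest and lever lie on its line x = 0.
- rest: The V rest at the board's +y end: a fixed holder with a V insert on an adjusting screw. The insert's two upright rubber-lined faces, 34 mm long, meet at 120 degrees and open towards -y, so that a jar corner fits flush; its top is 64 mm above the board. Origin: the insert's inner corner, on the board's top, when screwed fully back; it may stand 0 to 8 mm forward (-y) of that, not measured.
- jar_seat (a point): Point on the board's top (18 mm above the worktop) 35.8 mm on the -y side of body rest: with a corner fully in the V, the centre of the jar's underside lies 1 to 10 mm on the -y side of this point, as the insert is set. Axes as the board's: when it fits, the jar's y axis is along the board's y axis or a multiple of 60 degrees from it.
- jaw (a joint): Travel of the sliding jaw along the board's +y, m: 0 fully back, 0.064 end. It meets the seated jar somewhere from 0.042 to 0.051. With the lever open the rod drags with 5 N and stays where left; the jar slides with 2 to 4 N. Once the jar sits in both Vs, force climbs 16 N per mm. Press the jar with 5 to 10 N (10 to 15 at the knob); about 4 N stays on letting go. Over 20 N is too much.
- jaw_knob (a point): Centre of the black knob on the jaw, 99 mm above the worktop: upright cylinder 25 mm across, 30 mm tall (84 to 114 mm above the worktop). It stands 34 mm behind (-y) the corner of the jaw's V, on a metal block 32 mm wide (x) whose top is 78 mm above the worktop. Moves with the jaw; axes as the board's.
- lever (a joint): Angle of the cam lever, rad: 0 open, 10 degrees past upright towards the jaw; it starts there. Grows as it swings away from the jaw (to -y) to its stop at 1.745, flat along the rod. It pushes back lightly at first, most near 0.8 (about 1 N m, 13 to 18 N at the grip). Centre at 1.48: beyond it the lever pulls itself home and stays; short of it, it springs open.
- lever_end (a point): Point on the face of the lever that one pushes (facing the jaw when open, upper side when closed), 70 mm from the pivot along the lever and 8 mm off the line through the pivot, on the black grip, which is 20 mm wide (board x) and runs from 38 to 77 mm from the pivot. Moves with the lever.
- lever_pivot (a point): Centre of the lever's pivot pin, 80 mm above the worktop; the pin lies along the board's x. The fork cheeks round it are 31 mm wide over all and reach 94 mm above the worktop. Axes as the board's.
- rod_clamp: The metal block on the board that the rod passes through, 46 mm (x) by 38 mm (y), its top 66 mm above the worktop; carries the lever. Origin on the board's top below the pivot; axes as the board's.
- garlic: Bystander to leave alone: a garlic bulb, 60 mm; origin at the centre of its underside.
- spice_jar: Bystander to leave alone: spice jar with dark cap, 41 mm across, 105 mm tall; origin at the centre of its underside.
- egg_timer: Bystander to leave alone: round kitchen timer, 69 mm across, 48 mm tall; origin at the centre of its underside.
- salt_mill: Bystander to leave alone: small glass salt shaker with a grey top, 44 mm across, 90 mm tall; origin at the centre of its underside.
- mug: Bystander to leave alone: white mug with a dark band, 88 mm tall, 116 mm over the handle; origin at the centre of its underside.
- tin: Bystander to leave alone: low food tin, 75 mm across, 58 mm tall; origin at the centre of its underside.
- jaw_pad: The rubber facing of the sliding jaw: two upright faces meeting at 120 degrees, open towards +y, 34 mm long each, 12 to 60 mm above the board. Origin on the board's top at the corner of this V; axes as the board's. It bears on the jar.
- lever_grip: The swinging arm of the cam lever with its black grip; origin on the pivot, moves with the lever (joint lever). Its x axis is the board's x; it does not otherwise carry the board's axes.

How it is judged:
By the outcome, as a careful person would: the job done as asked, in the order asked, and still so for the second after the job is handed in, with the robot touching nothing.
It also fails if it takes over 72 s, if anything falls off the work surface, if the arm or the gripper's body presses on something with over 40 N, if the wrist force passes 120 N, or if a joint passes its speed limit or range.

## Working session

There is one attempt and no reset: what is moved stays moved. The work goes in short steps, Python scripts to look and compute and a tool call to move; the robot and the scene stay as the last step left them, time stands still between calls to the robot, and variables do not carry over. Pictures are saved under pics/ and viewed, at most 12 in all, crops included, and the job is handed in when it is done.

Besides the shell and the picture viewer there is one more tool, called after ">>>" by a JSON object that holds its "op" and its "data", one argument or row to a line. step_arm: Moves the arm, as the interface text tells. Its arguments: {"type":"object","properties":{"increments":{"type":"array","items":{"type":"array"}},"fingers":{"type":"number"},"grip_force":{"type":"number"}},"required":["increments"]}

```bash
mkdir -p pics
cat > h.py <<'E'
import numpy as np, cv2
from plant import r
def snap(n,f):
    c=r.calibration(n); p,d=r.snapshot(n)
    cv2.imwrite(f'pics/{f}.png',p[:,:,::-1]); np.savez(f'{f}.npz',p=p,d=d,**{k:np.array(v) for k,v in c.items()})
def load(f): return dict(np.load(f'{f}.npz'))
def cloud(c):
    h,w=c['d'].shape; F=h/2/np.tan(np.radians(c['fov_y'])/2)
    v,u=np.mgrid[0:h,0:w]; x=(u-c['cx'])/F; y=(v-c['cy'])/F
    a,b=x.copy(),y.copy()
    for _ in range(8):
        s=1+c['k1']*(a*a+b*b); a,b=x/s,y/s
    P=np.stack([a*c['d'],b*c['d'],c['d']],-1)
    X=(P-c['t'])@c['R']; X[c['d']<=0]=np.nan
    return X
def ray(c,u,v,z):
    "world point of pixel at height z"
    F=c['d'].shape[0]/2/np.tan(np.radians(c['fov_y'])/2); x=(u-c['cx'])/F;y=(v-c['cy'])/F;a,b=x,y
    for _ in range(8):
        s=1+c['k1']*(a*a+b*b); a,b=x/s,y/s
    R=c['R'];o=-R.T@c['t'];d=R.T@np.array([a,b,1.]);return o+d*(z-o[2])/d[2]
def proj(c,X):
    F=c['d'].shape[0]/2/np.tan(np.radians(c['fov_y'])/2);p=c['R']@np.array(X)+c['t'];x,y=p[:2]/p[2];s=1+c['k1']*(x*x+y*y)
    return x*s*F+c['cx'],y*s*F+c['cy']
E
python3 - <<'E'
from h import *
for n in('scene','side'): snap(n,n+'0')
c=load('scene0'); print(r.get_state())
a=cv2.imread('pics/scene0.png');b=cv2.imread('pics/side0.png')
for n in('scene0','side0'):
    c=load(n); print(n,-c['R'].T@c['t'],c['R'][2])
cv2.imwrite('pics/s0.png',cv2.resize(a,(800,600),interpolation=2));cv2.imwrite('pics/d0.png',cv2.resize(b,(800,600),interpolation=2))
E
```

```text
{'clock': 0.1, 'q': array([ 1.23782357,  0.68992678, -0.19453659,  1.56617801,  0.15730225,
        0.90251949, -0.21508265]), 'qd': array([-0.00161052, -0.00199005,  0.00058332, -0.0009699 , -0.00079228,
        0.00095258,  0.00108803]), 'joint_torque': array([-3.02691631e-03, -5.28506041e+01, -1.27114981e+00, -1.53838581e+01,
       -5.24845335e-02,  2.02389172e-03, -3.52215537e-06]), 'tool_pos': array([ 0.22389982, -0.58293406,  0.23799055]), 'eef_rot': array([ 9.83222325e-01,  1.82409395e-01, -2.02479373e-04, -7.94429915e-04]), 'contact_force': array([ 0.73630536,  0.01119035, -0.53923707]), 'moment': array([0.09210038, 0.04222086, 0.03968189]), 'finger_force': 0.0, 'opening': 0.9991030708201933}
scene0 [-0.16879457  0.35961148  0.91224925] [ 0.55042972 -0.34258249 -0.76135692]
side0 [-0.07021348 -1.11732486  0.67208993] [ 0.35140465  0.83960528 -0.41421945]
```

View pics/s0.png

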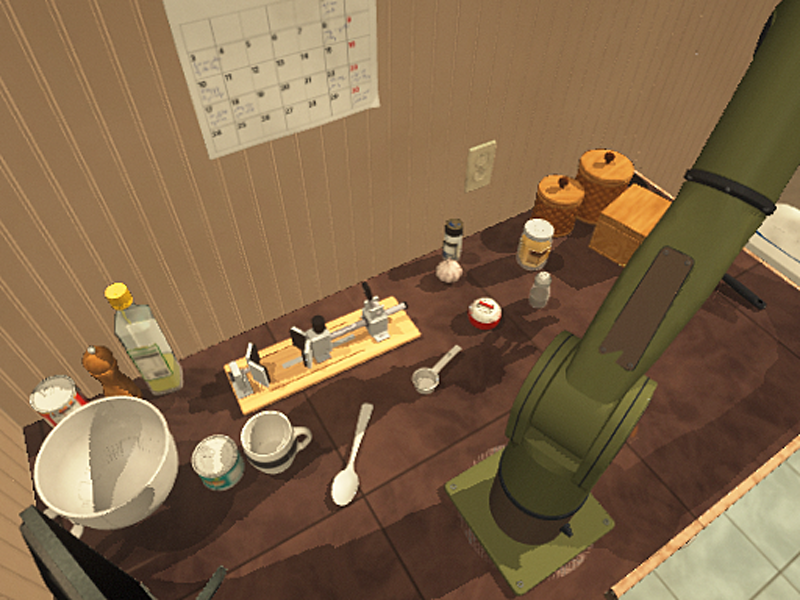

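View pics/d0.png

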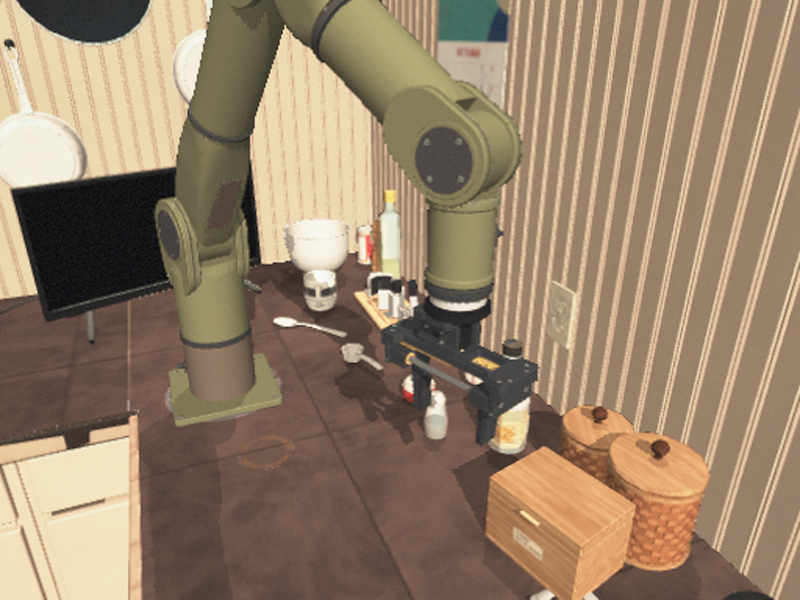

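The scene view (800x600) shows the jar at (536,243), the board from (240,390) to (410,320), the knob at (319,325), the lever at (367,292), and the mug close to the rest. The side view shows the gripper just above the jar at (510,430).

Run:
```python
from h import *
c=load('scene0'); X=cloud(c); p=c['p'].astype(int)
z=X[...,2]
# board top: z ~18mm, region
v,u=np.mgrid[0:384,0:512]
reg=(u>140)&(u<275)&(v>185)&(v<268)
for lo,hi in((.012,.024),):
    m=reg&(z>lo)&(z<hi)&(p[...,0]-p[...,2]>60)
    P=X[m]; print(m.sum(),np.median(P[:,2]))
    rect=cv2.minAreaRect((P[:,:2]*1000).astype(np.float32)); print(rect,cv2.boxPoints(rect))
def show(name,m):
    P=X[m]; print(name,m.sum(),np.nanmedian(P,0).round(4),np.nanmin(P,0).round(4),np.nanmax(P,0).round(4))
show('lid',(abs(u-343)<14)&(abs(v-146)<20)&(z>.095)&(z<.11))
show('jar',(abs(u-343)<14)&(abs(v-156)<25)&(z>.015)&(z<.075))
P=X[(abs(u-343)<16)&(abs(v-146)<22)&(z>.097)&(z<.108)]
print('lid rect',cv2.minEnclosingCircle((P[:,:2]*1000).astype(np.float32)))
print('knob top',); show('k',(abs(u-204)<8)&(abs(v-208)<12)&(z>.108)&(z<.12))
show('lev',(abs(u-236)<14)&(abs(v-188)<14)&(z>.12))
img=cv2.imread('pics/scene0.png')
a=cv2.resize(img[175:270,135:285],(800,507),interpolation=2);cv2.imwrite('pics/board.png',a)
b=cv2.resize(img[130:185,315:375],(600,550),interpolation=2)
cv2.imwrite('pics/jar.png',b)
snap('wrist','w0')
cv2.imwrite('pics/w0b.png',cv2.resize(cv2.imread('pics/w0.png'),(800,600),interpolation=2))
```

```text
2631 0.016429593978991852
((493.90216064453125, 150.03672790527344), (380.77008056640625, 208.73782348632812), 88.24439239501953) [[383.74954  -37.061462]
 [592.3894   -43.45642 ]
 [604.0548   337.13492 ]
 [395.41492  343.52988 ]]
lid 235 [ 0.4483 -0.3817  0.1004] [ 0.4133 -0.4772  0.0951] [ 0.5171 -0.3473  0.1098]
jar 408 [ 0.4449 -0.373   0.0485] [ 0.341  -0.4873  0.0151] [ 0.5949 -0.2903  0.0748]
lid rect ((468.8734130859375, -418.73699951171875), 76.98222351074219)
knob top
k 47 [0.4503 0.154  0.1118] [0.4391 0.1428 0.1082] [0.4645 0.1649 0.1156]
lev 46 [0.4427 0.0514 0.1442] [0.4378 0.0434 0.1203] [0.4583 0.0561 0.1561]
```

View pics/board.png

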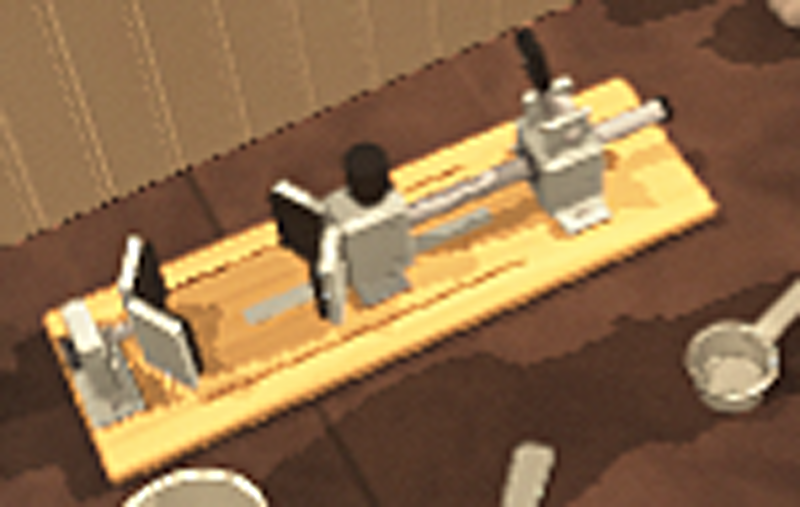

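View pics/w0b.png

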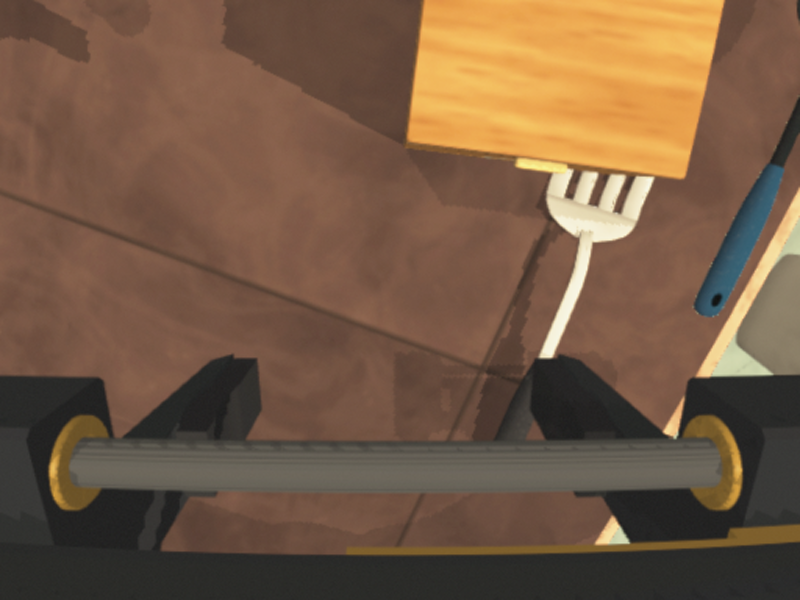

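The board crop shows slab top corners at about (45,315), (113,465), (716,208), (622,78), the knob top at (368,155), and the lever tip at (527,35). The wrist view shows only the wooden box and the worktop, with no jar.

Run:
```python
from h import *
c=load('scene0'); X=cloud(c); p=c['p'].astype(int); z=X[...,2]
v,u=np.mgrid[0:384,0:512]
pts=np.array([ray(c,135+a/5.333,175+b/5.333,.018)[:2] for a,b in((45,315),(113,465),(716,208),(622,78))]);print(pts.round(4),pts.mean(0))
for a,b in((0,1),(1,2),(2,3),(3,0)):
    d=pts[b]-pts[a];print(np.linalg.norm(d),np.degrees(np.arctan2(d[1],d[0])))
reg=(u>140)&(u<275)&(v>185)&(v<268)
m=reg&(z>.01)&(z<.026)&(p[...,0]-p[...,2]>60)&(X[...,0]<.53)&(X[...,0]>.38)
m=cv2.morphologyEx(m.astype(np.uint8),cv2.MORPH_OPEN,np.ones((3,3)))
P=X[m>0]
print(cv2.minAreaRect((P[:,:2]*1000).astype(np.float32)))
for n,lo,hi,U,V,w in(('lid',.098,.106,343,146,16),('knob',.110,.118,204,206,9)):
    mm=(abs(u-U)<w)&(abs(v-V)<w)&(z>lo)&(z<hi); P=X[mm]; md=np.median(P,0); P=P[np.linalg.norm(P-md,axis=1)<.045]
    print(n,len(P),P.mean(0),cv2.minEnclosingCircle((P[:,:2]*1000).astype(np.float32)))
w=load('w0');print('wrist',-w['R'].T@w['t'],w['R'].round(3),w['fov_y'])
# jar side points
for zc in(.02,.035,.05,.065):
    mm=(abs(u-343)<16)&(abs(v-156)<26)&(abs(z-zc)<.006);P=X[mm]; P=P[(np.linalg.norm(P[:,:2]-[.449,-.384],axis=1)<.05)]
    print(zc,np.round(P[::max(1,len(P)//14),:2],3).tolist())
print(ray(c,315+0/10,130,.1))
```

```text
[[ 0.5135  0.3365]
 [ 0.4021  0.338 ]
 [ 0.3824 -0.0343]
 [ 0.4995 -0.0386]] [0.44940241 0.15043008]
0.11142803147014362 179.24938320961962
0.37276997536905915 -93.02664489650253
0.11714845284235781 -2.104647202672745
0.37535484763505367 87.85768304748397
((451.326904296875, 151.34169006347656), (380.77008056640625, 123.54730224609375), 88.24439239501953)
lid 182 [ 0.4464951  -0.38057026  0.10059316] ((445.9627990722656, -381.42156982421875), 33.493553161621094)
knob 38 [0.45087111 0.15356868 0.1124748 ] ((451.0856628417969, 154.4288330078125), 12.466405868530273)
wrist [ 0.28790483 -0.55823564  0.38357113] [[ 0.358 -0.934 -0.002]
 [-0.899 -0.345  0.27 ]
 [-0.253 -0.095 -0.963]] 62.40851747771127
0.02 [[0.473, -0.359], [0.463, -0.352], [0.45, -0.349], [0.419, -0.393], [0.442, -0.348], [0.418, -0.398], [0.437, -0.348], [0.43, -0.356], [0.418, -0.389], [0.432, -0.354], [0.423, -0.359], [0.417, -0.373], [0.415, -0.388], [0.423, -0.356], [0.417, -0.365], [0.414, -0.367]]
0.035 [[0.473, -0.357], [0.462, -0.352], [0.449, -0.349], [0.446, -0.347], [0.446, -0.348], [0.419, -0.389], [0.44, -0.348], [0.431, -0.352], [0.441, -0.345], [0.431, -0.354], [0.423, -0.361], [0.415, -0.382], [0.423, -0.361], [0.414, -0.367], [0.418, -0.363]]
0.05 [[0.476, -0.359], [0.471, -0.357], [0.46, -0.352], [0.418, -0.403], [0.443, -0.35], [0.443, -0.346], [0.416, -0.393], [0.438, -0.346], [0.43, -0.358], [0.416, -0.388], [0.432, -0.351], [0.425, -0.359], [0.415, -0.372], [0.433, -0.349], [0.423, -0.358], [0.416, -0.364], [0.415, -0.379]]
0.065 [[0.473, -0.358], [0.469, -0.357], [0.458, -0.352], [0.451, -0.35], [0.447, -0.347], [0.438, -0.352], [0.418, -0.395], [0.439, -0.349], [0.432, -0.356], [0.415, -0.383], [0.432, -0.352], [0.426, -0.361], [0.418, -0.367], [0.414, -0.378], [0.422, -0.362], [0.417, -0.372], [0.414, -0.365]]
[ 0.56675322 -0.34435983  0.1       ]
```

View pics/jar.png

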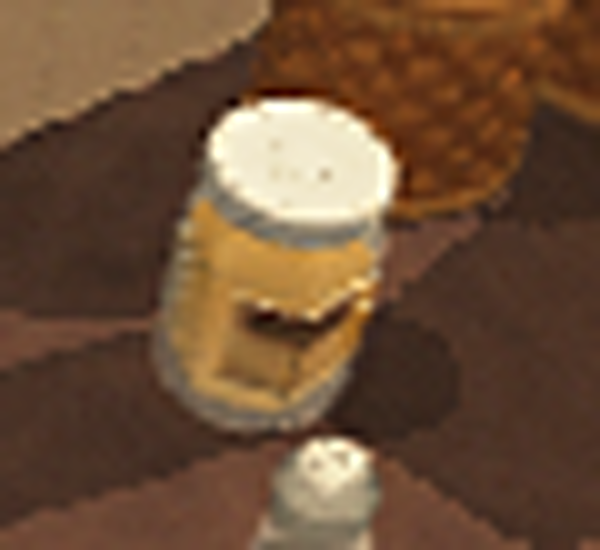

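The jar crop shows the white lid centred at (302,165) and a label face towards the camera, with the salt shaker directly in front at (330,470). The depth already traces two hexagon faces, so I'll fit the yaw from that.

```bash
cat >> h.py <<'E'
from scipy.optimize import minimize
def hexfit(P,c0,R=.031):
    best=None
    def cost(s):
        d=P-s[:2]; a=np.radians(s[2]+60*np.arange(6)); n=np.c_[np.cos(a),np.sin(a)]
        e=(d@n.T).max(1)-R; return np.minimum(np.abs(e),.006).mean()
    for y in range(0,60,6):
        o=minimize(cost,[*c0,y],method='Nelder-Mead',options=dict(initial_simplex=[[*c0,y],[c0[0]+.004,c0[1],y],[c0[0],c0[1]+.004,y],[*c0,y+8]],xatol=1e-5,fatol=1e-7))
        if best is None or o.fun<best.fun: best=o
    return best.x,best.fun
E
python3 - <<'E'
from h import *
out=[]
for n in('scene0','side0'):
    c=load(n);X=cloud(c).reshape(-1,3);X=X[np.isfinite(X).all(1)];out.append(X)
    P=X[(X[:,2]>.012)&(X[:,2]<.072)];P=P[np.linalg.norm(P[:,:2]-[.447,-.381],axis=1)<.042]
    print(n,len(P),hexfit(P[:,:2],[.447,-.381]))
X=out[0]  # scene only: other objects height map near jar
def hm(X,x0,x1,y0,y1,s=.02):
    nx=int(round((x1-x0)/s));ny=int(round((y1-y0)/s));H=np.full((nx,ny),-1)
    for p in X:
        i=int((p[0]-x0)//s);j=int((p[1]-y0)//s)
        if 0<=i<nx and 0<=j<ny:H[i,j]=max(H[i,j],int(p[2]*1000))
    print('y from',y0,'cols; rows x');
    for i in range(nx):print(round(x0+i*s,2),H[i])
A=np.vstack(out); G=A[~((np.abs(A[:,0]-.224)<.15)&(np.abs(A[:,1]+.583)<.0))]
hm(out[0],.3,.62,-.56,-.1); hm(out[0],.3,.56,.18,.40)
# board features in board frame
th=np.radians(-1.76);o=np.array([.4505,.1505])
B=(X[:,:2]-o)@np.array([[np.cos(th),-np.sin(th)],[np.sin(th),np.cos(th)]]);Z=X[:,2]
for nm,m in(('rest65-85',(Z>.068)&(Z<.088)&(B[:,1]>.1)&(B[:,1]<.2)&(abs(B[:,0])<.06)),('rod',(Z>.04)&(Z<.064)&(abs(B[:,0])<.02)&(B[:,1]<-.06)&(B[:,1]>-.2)),('leverup',(Z>.1)&(B[:,1]<-.05)&(B[:,1]>-.16)&(abs(B[:,0])<.05)),('jawpad',(Z>.068)&(Z<.082)&(B[:,1]>-.02)&(B[:,1]<.1)&(abs(B[:,0])<.05))):
    q=np.c_[B[m],Z[m]]*1000;q=q[np.argsort(q[:,1])];print(nm,len(q),q[::max(1,len(q)//25)].round(0).astype(int).tolist())
E
```

```text
scene0 250 (array([ 0.44713338, -0.38097304,  7.98025943]), np.float64(0.0011675508915960974))
side0 369 (array([ 0.44603684, -0.38003167,  7.78194648]), np.float64(0.0010357670719782852))
y from -0.56 cols; rows x
0.3 [112   2   2   3   1   3   2   2   0   2   1   2  41  35   2   2   2   3
   1   2   2   2   1]
0.32 [114   2   2   3   3   2   1   3   3   3   0   0  90  88   2   2   2   2
  41  37  27   1   1]
0.34 [113   2   3   2   4   3   1   2   2   3   0  -1  89  88   1   1   2  39
  47  47  39   1   3]
0.36 [113 116   3   2   2   1   2   2   2   1  -1  -1   3   2   4   1   2  39
  45  50  40   1   2]
0.38 [114 113   1   2   1   2   2   6   3  -1   1   1   1   2   3   2   1  -1
  40  38  26   2   2]
0.4 [113 112   2   3   3   3   2  75 100 104  56   2   1   1   1   3   2   0
   1   3   2   2   4]
0.42 [  1   2   1   1   3   3   1 103 103 103 103   1   2   3   3   1   1   0
   1   2   2   1   3]
0.44 [  3   2   3   1   1   0  -1 104 102 102 102   2   2   2   1   2   1   1
   2   2   3   2   2]
0.46 [108 111 108 107 106  -1  -1 102 102 105 102   0   2   1   1   0   1  29
  37  41 
[... 2288 characters left out ...]
4], [-7, -101, 154], [-7, -101, 140], [7, -100, 117], [-9, -100, 151], [-8, -100, 137], [-5, -99, 152], [1, -99, 155], [-5, -99, 144], [2, -98, 128], [-7, -98, 137], [-8, -97, 152], [3, -97, 154], [-4, -96, 152], [-5, -96, 145], [-6, -95, 151], [5, -95, 153], [6, -94, 149]]
jawpad 197 [[-10, -13, 74], [-6, -8, 77], [-6, -5, 79], [-14, -1, 72], [-11, 4, 76], [-14, 8, 77], [-6, 11, 75], [-5, 14, 76], [12, 16, 76], [-9, 19, 78], [-12, 21, 68], [13, 23, 75], [8, 25, 72], [4, 27, 73], [19, 30, 73], [-16, 32, 71], [7, 34, 79], [-6, 36, 81], [30, 38, 75], [-25, 39, 76], [-22, 40, 78], [-22, 41, 74], [-20, 43, 77], [32, 44, 76], [-25, 45, 76], [24, 47, 77], [29, 48, 77], [32, 50, 76], [-29, 54, 71]]
```

Jar centre is (0.4466, -0.3805), with flat normals at 7.9° + 60k. Board yaw is -1.8°. First move: go above the jar and turn the closing line from -69° towards 7.9°.

>>> {"op": "step_arm", "data": {
  "increments": [
    [[1.5, 1.35, 0], [0, 0, 5]],
    [[1.5, 1.35, 0], [0, 0, 5]],
    [[1.5, 1.35, 0], [0, 0, 5]],
    [[1.5, 1.35, 0], [0, 0, 5]],
    [[1.5, 1.35, 0], [0, 0, 5]],
    [[1.5, 1.35, 0], [0, 0, 5]],
    [[1.5, 1.35, 0], [0, 0, 5]],
    [[1.5, 1.35, 0], [0, 0, 5]],
    [[1.5, 1.35, 0], [0, 0, 5]],
    [[1.5, 1.35, 0], [0, 0, 5]]
  ],
  "fingers": 1,
  "grip_force": 15
}}

```text
clock: 1.15
tool_pos: [0.3745, -0.4477, 0.2385]
eef_rot: [0.813, 0.582, -0.0, -0.0]
contact_force: [-0.1, -0.3, -0.4]
opening: 1.002
finger_force: 0.0
```

>>> {"op": "step_arm", "data": {
  "increments": [
    [[1.2, 1.12, 0], [0, 0, 4.45]],
    [[1.2, 1.12, 0], [0, 0, 4.45]],
    [[1.2, 1.12, 0], [0, 0, 4.45]],
    [[1.2, 1.12, 0], [0, 0, 4.45]],
    [[1.2, 1.12, 0], [0, 0, 4.45]],
    [[1.2, 1.12, 0], [0, 0, 4.45]],
    [[0, 0, -2], [0, 0, 0]],
    [[0, 0, -2], [0, 0, 0]],
    [[0, 0, -2], [0, 0, 0]],
    [[0, 0, 0], [0, 0, 0]]
  ]
}}

```text
clock: 2.15
tool_pos: [0.4443, -0.3804, 0.1762]
eef_rot: [0.658, 0.753, -0.0, -0.003]
contact_force: [0.4, -0.7, -0.0]
opening: 0.996
finger_force: 0.0
```

Run:
```python
from h import *
for n in('wrist','scene'):
    snap(n,n+'1');c=load(n+'1');X=cloud(c).reshape(-1,3);X=X[np.isfinite(X).all(1)]
    X=X[np.linalg.norm(X[:,:2]-[.447,-.381],axis=1)<.045]
    P=X[(X[:,2]>.012)&(X[:,2]<.072)];print(n,len(P))
    if len(P)>30: print(hexfit(P[:,:2],[.447,-.381]))
    L=X[(X[:,2]>.097)&(X[:,2]<.107)]
    if len(L)>5: print('lid',len(L),L.mean(0),cv2.minEnclosingCircle((L[:,:2]*1000).astype(np.float32)))
print(r.get_state()['tool_pos'])
```

```text
wrist 588
(array([ 0.44638261, -0.38122846, 67.08135576]), np.float64(0.000281215058561111))
lid 5902 [ 0.44653367 -0.37988959  0.10072591] ((446.6438903808594, -381.15765380859375), 32.956295013427734)
scene 252
(array([ 0.44710974, -0.38088764,  7.56523068]), np.float64(0.001119191341636598))
lid 194 [ 0.44531233 -0.37937772  0.10066326] ((446.1623229980469, -380.21258544921875), 34.16929244995117)
[ 0.44613744 -0.38115679  0.17879142]
```

View pics/wrist1.png

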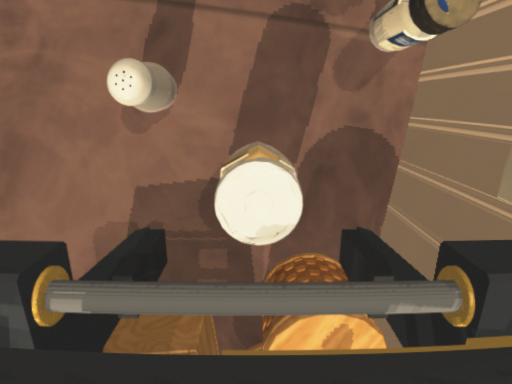

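The wrist view has the jar lid centred at (258,202), with both fingers symmetric and free of the salt shaker (140,85) and spice jar. Descend to TCP z about 0.048.

>>> {"op": "step_arm", "data": {
  "increments": [
    [[0, 0, -2], [0, 0, 0]],
    [[0, 0, -2], [0, 0, 0]],
    [[0, 0, -2], [0, 0, 0]],
    [[0, 0, -2], [0, 0, 0]],
    [[0, 0, -1.5], [0, 0, 0]],
    [[0, 0, -1.5], [0, 0, 0]],
    [[0, 0, -1.2], [0, 0, 0]],
    [[0, 0, -0.9], [0, 0, 0]],
    [[0, 0, 0], [0, 0, 0]],
    [[0, 0, 0], [0, 0, 0]]
  ]
}}

```text
clock: 3.25
tool_pos: [0.4464, -0.3813, 0.0479]
eef_rot: [0.658, 0.753, 0.0, 0.0]
contact_force: [-0.2, 0.3, 0.1]
opening: 1.003
finger_force: 0.0
```

>>> {"op": "step_arm", "data": {
  "increments": [
    [[0, 0, 0], [0, 0, 0]],
    [[0, 0, 0], [0, 0, 0]],
    [[0, 0, 0], [0, 0, 0]],
    [[0, 0, 0], [0, 0, 0]],
    [[0, 0, 0], [0, 0, 0]],
    [[0, 0, 0], [0, 0, 0]],
    [[0, 0, 0], [0, 0, 0]],
    [[0, 0, 0], [0, 0, 0]],
    [[0, 0, 0], [0, 0, 0]],
    [[0, 0, 0], [0, 0, 0]]
  ],
  "fingers": 0,
  "grip_force": 22
}}

```text
clock: 4.25
tool_pos: [0.4472, -0.3813, 0.0482]
eef_rot: [0.658, 0.753, 0.0, 0.001]
contact_force: [2.0, 0.4, 6.0]
opening: 0.729
finger_force: 22.0
```

>>> {"op": "step_arm", "data": {
  "increments": [
    [[0, 0, 0.5], [0, 0, 0]],
    [[0, 0, 1], [0, 0, 0]],
    [[0, 0, 1.5], [0, 0, 0]],
    [[0, 0, 2], [0, 0, 0]],
    [[0, 0, 2], [0, 0, 0]],
    [[0, 0, 2], [0, 0, 0]],
    [[0, 0, 2], [0, 0, 0]],
    [[0, 0, 2], [0, 0, 0]],
    [[0, 0, 1], [0, 0, 0]],
    [[0, 0, 0], [0, 0, 0]]
  ]
}}

```text
clock: 5.25
tool_pos: [0.4465, -0.3817, 0.1894]
eef_rot: [0.658, 0.753, 0.0, 0.001]
contact_force: [0.2, 0.3, -5.1]
opening: 0.729
finger_force: 22.0
```

Run:
```python
from h import *
s=r.get_state();print({k:np.round(s[k],4) for k in('tool_pos','eef_rot','contact_force','opening','finger_force')})
for n in('scene','side'):
    snap(n,n+'2');c=load(n+'2');X=cloud(c).reshape(-1,3);X=X[np.isfinite(X).all(1)]
    X=X[np.linalg.norm(X[:,:2]-s['tool_pos'][:2],axis=1)<.042]
    print(n,np.histogram(X[:,2],np.arange(-.01,.3,.02))[0])
    P=X[(X[:,2]>.145)&(X[:,2]<.180)];print(len(P))
    if len(P)>30: print(hexfit(P[:,:2],s['tool_pos'][:2]))
img=[cv2.imread(f'pics/{n}2.png') for n in('scene','side')]
o=[]
for n,I in zip(('scene','side'),img):
    a,b=map(int,proj(load(n+'2'),s['tool_pos'])); a=min(max(a,75),437);b=min(max(b,75),309);o.append(cv2.resize(I[b-75:b+75,a-75:a+75],(400,400),interpolation=2))
cv2.imwrite('pics/held.png',np.hstack(o))
```

```text
{'tool_pos': array([ 0.4465, -0.3817,  0.1894]), 'eef_rot': array([0.6581, 0.753 , 0.    , 0.0013]), 'contact_force': array([ 0.2248,  0.3403, -5.1499]), 'opening': np.float64(0.7286), 'finger_force': np.float64(22.0076)}
scene [291   0   0   0   0   0   0  50  99  98 116 116 204  38  74]
178
(array([ 0.44661653, -0.38196008,  7.7260848 ]), np.float64(0.0010802254152617445))
side [431   0   0   0   0   0   0  87 182 158 168 167 237 101  81]
307
(array([ 0.44422209, -0.38070455,  8.07560145]), np.float64(0.0009494567695426478))
```

View pics/held.png

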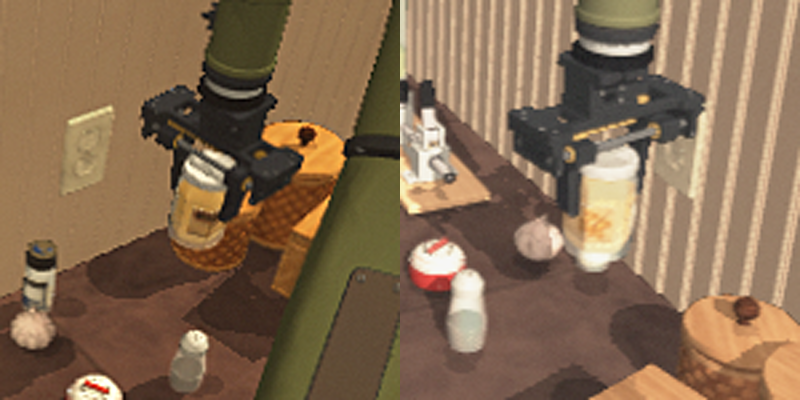

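The jar is held upright and level between the fingers in both views, and the bystanders are undisturbed. I'll raise it and carry it towards the board, and recheck the rest's position from pixels.

Run:
```python
from h import *
c=load('scene0');th=np.radians(-1.76);o=np.array([.4505,.1505]);M=np.array([[np.cos(th),-np.sin(th)],[np.sin(th),np.cos(th)]])
for nm,a,b,z in(('rest far tip',137,240,.082),('rest apex',130,305,.082),('rest near tip',192,352,.082),('jaw far tip',280,185,.078),('jaw apex',330,220,.078),('jaw near tip',330,232,.078),('knobtop',368,155,.114),('levertip',525,35,.155)):
    p=ray(c,135+a/5.333,175+b/5.333,z)[:2]; print(nm,((p-o)@M*1000).round(1))
X=cloud(c)[175:270,135:285].reshape(-1,3);X=X[np.isfinite(X).all(1)];B=(X[:,:2]-o)@M*1000;Z=X[:,2]*1000
for lo,hi in((76,88),(50,76)):
  m=(Z>lo)&(Z<hi)&(B[:,1]>105)&(B[:,1]<160)&(abs(B[:,0])<45)
  q=np.c_[B[m],Z[m]];q=q[np.argsort(q[:,0])];print(q[::max(1,len(q)//40)].round(0).astype(int).tolist())
```

```text
rest far tip [ 31.7 128.4]
rest apex [ -7.3 146.2]
rest near tip [-51.1 127.7]
jaw far tip [32.4 44.7]
jaw apex [-3.8 29.8]
jaw near tip [-11.4  33. ]
knobtop [0.1 1.1]
levertip [  3.4 -98.4]
[[-33, 133, 82], [-30, 130, 76], [-29, 135, 79], [-29, 126, 77], [-29, 129, 78], [-28, 132, 80], [-28, 134, 81], [-27, 137, 77], [-26, 137, 80], [-25, 133, 82], [-24, 130, 79], [-24, 135, 82], [-24, 139, 79], [-23, 138, 83], [-21, 126, 76], [-21, 140, 81], [-20, 137, 83], [-20, 129, 77], [-20, 139, 84], [-20, 134, 80], [-19, 132, 78], [-17, 143, 78], [-17, 142, 82], [-15, 133, 79], [-14, 144, 81], [-14, 141, 83], [-12, 143, 82], [-12, 138, 78], [-11, 146, 77], [-10, 146, 81], [-8, 144, 83], [-8, 137, 77], [-7, 142, 80], [-7, 148, 78], [-6, 139, 77], [-6, 147, 81], [-4, 143, 82], [-4, 135, 76], [5, 146, 83], [6, 143, 78], [7, 145, 84], [8, 137, 77], [8, 148, 79], [9, 140, 78], [10, 142, 78], [11, 141, 81], [12, 138, 78], [12, 144, 81], [13, 147, 78], [13, 135, 79], [15, 137, 78], [15, 140, 80], [17, 146, 77], [17, 142, 79], [18, 136, 80], [18, 139, 80], [20, 141, 80], [20, 138, 82], [20, 135, 80]
[... 383 characters left out ...]
63], [-29, 125, 65], [-28, 137, 52], [-27, 124, 72], [-26, 136, 54], [-26, 123, 55], [-25, 125, 76], [-24, 138, 69], [-23, 141, 53], [-22, 140, 57], [-19, 139, 69], [-18, 142, 69], [-18, 142, 52], [-16, 144, 72], [-13, 143, 53], [-13, 146, 70], [-11, 135, 74], [-10, 146, 51], [-9, 148, 50], [-8, 147, 69], [-7, 148, 63], [-7, 149, 58], [-2, 154, 56], [0, 151, 52], [0, 150, 56], [3, 149, 57], [3, 155, 56], [5, 139, 73], [6, 145, 70], [7, 147, 76], [7, 142, 72], [8, 135, 71], [8, 149, 64], [9, 149, 59], [11, 133, 76], [13, 136, 75], [14, 132, 76], [18, 130, 65], [20, 129, 52], [21, 128, 70], [22, 127, 73], [23, 127, 56], [26, 131, 75], [27, 124, 59], [28, 127, 75], [30, 124, 71], [33, 126, 73]]
```

>>> {"op": "step_arm", "data": {
  "increments": [
    [[0, 0, 1], [0, 0, 0]],
    [[0, 0, 2], [0, 0, 0]],
    [[0, 1, 2], [0, 0, 0]],
    [[0, 2, 1.5], [0, 0, 0]],
    [[0, 3, 0], [0, 0, 0]],
    [[0, 3.5, 0], [0, 0, 0]],
    [[0, 3.5, 0], [0, 0, 0]],
    [[0, 3.5, 0], [0, 0, 0]],
    [[0, 3.5, 0], [0, 0, 0]],
    [[0, 3.5, 0], [0, 0, 0]]
  ]
}}

```text
clock: 6.35
tool_pos: [0.4458, -0.1448, 0.2527]
eef_rot: [0.658, 0.753, -0.0, -0.0]
contact_force: [1.4, 0.9, -4.3]
opening: 0.734
finger_force: 22.0
```

>>> {"op": "step_arm", "data": {
  "increments": [
    [[0, 3.5, 0], [0, 0, -1]],
    [[0, 3.5, 0], [0, 0, -1]],
    [[0, 3.5, 0], [0, 0, -1]],
    [[0, 3.5, 0], [0, 0, -1]],
    [[0, 3.5, 0], [0, 0, -1]],
    [[0, 3.5, 0], [0, 0, -1]],
    [[0, 3.5, 0], [0, 0, -1]],
    [[0, 2.5, 0], [0, 0, -1]],
    [[0, 1.5, 0], [0, 0, -1]],
    [[0, 0.5, 0], [0, 0, -0.4]]
  ]
}}

```text
clock: 7.35
tool_pos: [0.4458, 0.1462, 0.2529]
eef_rot: [0.716, 0.698, 0.0, -0.001]
contact_force: [-0.1, -0.2, -4.9]
opening: 0.732
finger_force: 22.0
```

Run:
```python
from h import *
snap('wrist','w3');c=load('w3');print(r.get_state()['tool_pos'])
X=cloud(c).reshape(-1,3);ok=np.isfinite(X).all(1);col=c['p'].reshape(-1,3)[ok].astype(int);X=X[ok]
m=(X[:,2]>.01)&(X[:,2]<.024)&(col[:,0]-col[:,2]>60)&(X[:,0]>.36)&(X[:,0]<.54)&(X[:,1]>.1)
P=X[m];print(len(P),cv2.minAreaRect((P[:,:2]*1000).astype(np.float32)),P.max(0),np.median(P[:,2]))
th=np.radians(-1.76);o=np.array([.4505,.1505]);M=np.array([[np.cos(th),-np.sin(th)],[np.sin(th),np.cos(th)]])
B=(X[:,:2]-o)@M*1000;Z=X[:,2]*1000
m=(Z>74)&(Z<90)&(B[:,1]>100)&(B[:,1]<165)&(abs(B[:,0])<45)
b=B[m];print(m.sum(),np.median(Z[m]))
for x in range(-36,37,4):
    q=b[abs(b[:,0]-x)<2,1]
    if len(q):print(x,np.percentile(q,[2,50,98]).round(1))
m=(B[:,1]>80)&(B[:,1]<200)&(abs(B[:,0])<59)&(Z>10)&(Z<24)
print('x edges', [ (y,B[(abs(B[:,1]-y)<4)&(Z>10)&(Z<24)&(col[:,0]-col[:,2]>60)&(abs(B[:,0])<75)][:,0][[0]] if 0 else np.percentile(B[(abs(B[:,1]-y)<4)&(Z>10)&(Z<24)&(col[:,0]-col[:,2]>60)&(abs(B[:,0])<75)][:,0],[.5,99.5]).round(1)) for y in (90,110,180)])
```

```text
[0.44588602 0.14567527 0.25280669]
12376 ((455.585205078125, 217.31533813476562), (221.87985229492188, 120.6229476928711), 87.81934356689453) [0.51852441 0.32904873 0.02386837] 0.017552323004488044
1154 79.35710246509109
-32 [129.9 131.8 134.3]
-28 [124.4 130.4 134.9]
-24 [122.6 130.1 137.3]
-20 [125.  132.2 139.5]
-16 [128.4 135.7 142.8]
-12 [130.3 137.7 144.9]
-8 [132.4 140.1 147.1]
-4 [134.8 141.2 148.4]
0 [136.8 140.4 145.9]
4 [137.3 138.9 140.9]
8 [135.8 141.2 147.1]
12 [134. 141. 148.]
16 [131.5 139.3 146.4]
20 [129.  136.4 144.1]
24 [127.  133.6 141.6]
28 [124.1 131.9 138.6]
32 [122.4 129.2 136.3]
36 [127.8 131.  134.1]
x edges [(90, array([-55.2,  62.2])), (110, array([-56. ,  61.2])), (180, array([-55.6,  62.2]))]
```

View pics/w3.png

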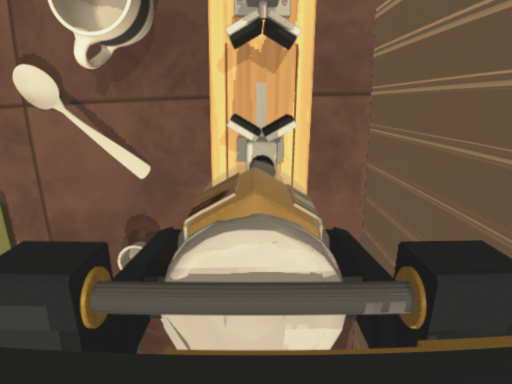

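The wrist view shows the V rest at about (265,32), open towards the jaw at (262,125). The knob is at (262,160), and the mug handle at (95,50) is well left of the board. The V's inner corner is at board y of about 0.140, with a lateral offset of about +2 mm. I'll place the jar at (0.4555, 0.2485), 5 mm short of the seat.

>>> {"op": "step_arm", "data": {
  "increments": [
    [[0.1, 1.2, 0], [0, 0, -0.5]],
    [[0.1, 1.5, 0], [0, 0, 0]],
    [[0.1, 1.5, 0], [0, 0, 0]],
    [[0.1, 1.5, 0], [0, 0, 0]],
    [[0.1, 1.5, 0], [0, 0, 0]],
    [[0.16, 1.5, -1], [0, 0, 0]],
    [[0.1, 1, -2], [0, 0, 0]],
    [[0.1, 0.5, -2.5], [0, 0, 0]],
    [[0.1, 0.1, -2.5], [0, 0, 0]],
    [[0, 0, -2], [0, 0, 0]]
  ]
}}

```text
clock: 8.4
tool_pos: [0.4558, 0.2473, 0.1514]
eef_rot: [0.72, 0.694, -0.0, -0.0]
contact_force: [-0.1, -0.6, -4.0]
opening: 0.732
finger_force: 22.0
```

>>> {"op": "step_arm", "data": {
  "increments": [
    [[0, 0, -1.5], [0, 0, 0]],
    [[0, 0, -1.5], [0, 0, 0]],
    [[0, 0, -1.2], [0, 0, 0]],
    [[0, 0, -1], [0, 0, 0]],
    [[0, 0, -0.7], [0, 0, 0]],
    [[0, 0, -0.7], [0, 0, 0]],
    [[0, 0, -0.5], [0, 0, 0]],
    [[0, 0, -0.3], [0, 0, 0]],
    [[0, 0, -0.2], [0, 0, 0]],
    [[0, 0, 0], [0, 0, 0]]
  ]
}}

```text
clock: 9.4
tool_pos: [0.4558, 0.2468, 0.0767]
eef_rot: [0.72, 0.693, 0.0, 0.0]
contact_force: [-0.4, 0.9, -4.3]
opening: 0.73
finger_force: 22.0
```

>>> {"op": "step_arm", "data": {
  "increments": [
    [[0, 0.15, -0.2], [0, 0, 0]],
    [[0, 0, -0.2], [0, 0, 0]],
    [[0, 0, -0.2], [0, 0, 0]],
    [[0, 0, -0.1], [0, 0, 0]],
    [[0, 0, -0.1], [0, 0, 0]],
    [[0, 0, -0.05], [0, 0, 0]],
    [[0, 0, -0.05], [0, 0, 0]],
    [[0, 0, -0.05], [0, 0, 0]],
    [[0, 0, 0], [0, 0, 0]],
    [[0, 0, 0], [0, 0, 0]]
  ]
}}

```text
clock: 10.4
tool_pos: [0.4558, 0.2483, 0.0673]
eef_rot: [0.72, 0.694, 0.0, 0.0]
contact_force: [0.0, 0.8, -4.4]
opening: 0.73
finger_force: 22.0
```

>>> {"op": "step_arm", "data": {
  "increments": [
    [[0, 0, -0.05], [0, 0, 0]],
    [[0, 0, 0], [0, 0, 0]],
    [[0, 0, -0.05], [0, 0, 0]],
    [[0, 0, 0], [0, 0, 0]],
    [[0, 0, -0.05], [0, 0, 0]],
    [[0, 0, 0], [0, 0, 0]],
    [[0, 0, 0], [0, 0, 0]],
    [[0, 0, 0], [0, 0, 0]],
    [[0, 0, 0], [0, 0, 0]],
    [[0, 0, 0], [0, 0, 0]]
  ]
}}

```text
clock: 11.4
tool_pos: [0.4561, 0.2484, 0.0661]
eef_rot: [0.72, 0.693, 0.0, 0.0]
contact_force: [0.9, -0.1, 4.7]
opening: 0.733
finger_force: 22.0
```

Touchdown felt (force went from -4.4 to +4.7 N). Release.

>>> {"op": "step_arm", "data": {
  "increments": [
    [[0, 0, 0], [0, 0, 0]],
    [[0, 0, 0], [0, 0, 0]],
    [[0, 0, 0], [0, 0, 0]],
    [[0, 0, 0], [0, 0, 0]],
    [[0, 0, 0], [0, 0, 0]],
    [[0, 0, 0], [0, 0, 0]],
    [[0, 0, 0.5], [0, 0, 0]],
    [[0, 0, 1.5], [0, 0, 0]],
    [[0, 0, 2], [0, 0, 0]],
    [[0, 0, 2], [0, 0, 0]]
  ],
  "fingers": 1
}}

```text
clock: 12.4
tool_pos: [0.4556, 0.2481, 0.1266]
eef_rot: [0.72, 0.694, -0.0, -0.0]
contact_force: [-0.5, 0.2, -0.6]
opening: 1.001
finger_force: 0.0
```

>>> {"op": "step_arm", "data": {
  "increments": [
    [[0, 0, 2], [0, 0, 0]],
    [[0, 0, 2], [0, 0, 0]],
    [[0, 0, 2], [0, 0, 0]],
    [[0, -1, 1.5], [0, 0, 0]],
    [[0, -1.5, 0], [0, 0, 0]],
    [[0, -1.5, 0], [0, 0, 0]],
    [[0, -1.5, 0], [0, 0, 0]],
    [[0, -1.5, 0], [0, 0, 0]],
    [[0, -1, 0], [0, 0, 0]],
    [[0, 0, 0], [0, 0, 0]]
  ],
  "fingers": 1
}}

```text
clock: 13.4
tool_pos: [0.4556, 0.1659, 0.2003]
eef_rot: [0.721, 0.692, -0.001, 0.0]
contact_force: [1.0, -0.5, -0.7]
opening: 1.0
finger_force: 0.0
```

```bash
cat > m.py <<'E'
from h import *
import sys
def meas(n,f,view=False):
    snap(n,f);c=load(f);X=cloud(c).reshape(-1,3);X=X[np.isfinite(X).all(1)]
    J=X[np.linalg.norm(X[:,:2]-[.456,.25],axis=1)<.048]
    L=J[(J[:,2]>.116)&(J[:,2]<.124)]
    if len(L)>20: print(n,'lid',len(L),cv2.minEnclosingCircle((L[:,:2]*1000).astype(np.float32)),'tilt span z',np.percentile(L[:,2],[2,98]))
    K=X[(abs(X[:,0]-.452)<.022)&(X[:,1]>.12)&(X[:,1]<.21)&(X[:,2]>.108)&(X[:,2]<.118)]
    if len(K)>10: print(n,'knob',len(K),K.mean(0),cv2.minEnclosingCircle((K[:,:2]*1000).astype(np.float32)))
    V=X[(abs(X[:,0]-.45)<.03)&(X[:,1]>.0)&(X[:,1]<.09)&(X[:,2]>.125)]
    if len(V)>10: print(n,'lever',len(V),V.mean(0),V.max(0),V.min(0))
E
python3 - <<'E'
from m import *
meas('wrist','w4');meas('scene','s4');print(r.get_state()['tool_pos'])
E
```

```text
wrist lid 7171 ((455.4442138671875, 247.71261596679688), 32.76070022583008) tilt span z [0.11721646 0.1205291 ]
wrist knob 740 [0.4535133  0.15597072 0.11290099] ((453.37744140625, 155.1405792236328), 12.419073104858398)
wrist lever 488 [0.45006108 0.05519556 0.13899898] [0.4599498  0.05884557 0.15311297] [0.4398009  0.05019653 0.12502276]
scene lid 296 ((454.43414306640625, 247.64666748046875), 33.421478271484375) tilt span z [0.11611339 0.12071197]
scene knob 47 [0.45020254 0.1537449  0.11226231] ((451.47247314453125, 153.35081481933594), 12.09325122833252)
scene lever 40 [0.44460694 0.05150919 0.14532131] [0.45692548 0.05604506 0.15647858] [0.43810866 0.04484929 0.12633319]
[0.45587184 0.16850737 0.20066602]
```

View pics/w4.png

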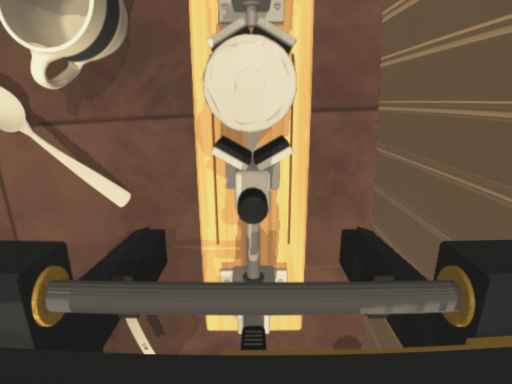

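The wrist view shows the jar standing upright at (250,82) with its corner pointing into the V and 5 mm to go. The knob is at (253,205) and the mug is untouched. Next, close the fingers and descend behind the knob.

>>> {"op": "step_arm", "data": {
  "increments": [
    [[-0.1, -1.2, 0], [0, 0, 0]],
    [[-0.1, -1.2, 0], [0, 0, 0]],
    [[-0.1, -1.2, 0], [0, 0, 0]],
    [[-0.1, -1.2, 0], [0, 0, 0]],
    [[0, 0, 0], [0, 0, 0]],
    [[0, 0, -2], [0, 0, 0]],
    [[0, 0, -2.5], [0, 0, 0]],
    [[0, 0, -2.5], [0, 0, 0]],
    [[0, 0, -2.5], [0, 0, 0]],
    [[0, 0, -1.8], [0, 0, 0]]
  ],
  "fingers": 0
}}

```text
clock: 14.5
tool_pos: [0.4516, 0.1206, 0.0865]
eef_rot: [0.72, 0.694, -0.0, -0.0]
contact_force: [0.6, 0.6, 0.6]
opening: 0.117
finger_force: 0.0
```

>>> {"op": "step_arm", "data": {
  "increments": [
    [[0, 0, 0], [0, 0, 0]],
    [[0, 0.3, 0], [0, 0, 0]],
    [[0, 0.3, 0], [0, 0, 0]],
    [[0, 0.3, 0], [0, 0, 0]],
    [[0, 0.3, 0], [0, 0, 0]],
    [[0.01, 0.3, 0], [0, 0, 0]],
    [[0.01, 0.3, 0], [0, 0, 0]],
    [[0.01, 0.3, 0], [0, 0, 0]],
    [[0.01, 0.3, 0], [0, 0, 0]],
    [[0, 0, 0], [0, 0, 0]]
  ]
}}

```text
clock: 15.5
tool_pos: [0.4523, 0.1432, 0.088]
eef_rot: [0.721, 0.693, -0.001, 0.001]
contact_force: [0.8, -2.6, 2.4]
opening: 0.006
finger_force: 2.0
```

>>> {"op": "step_arm", "data": {
  "increments": [
    [[0, 0.1, 0], [0, 0, 0]],
    [[0, 0.1, 0], [0, 0, 0]],
    [[0, 0.1, 0], [0, 0, 0]],
    [[0.01, 0.1, 0], [0, 0, 0]],
    [[0, 0.1, 0], [0, 0, 0]],
    [[0.01, 0.1, 0], [0, 0, 0]],
    [[0, 0.1, 0], [0, 0, 0]],
    [[0.01, 0.1, 0], [0, 0, 0]],
    [[0, 0.1, 0], [0, 0, 0]],
    [[0, 0.1, 0], [0, 0, 0]]
  ]
}}

```text
clock: 16.5
tool_pos: [0.4526, 0.1543, 0.0878]
eef_rot: [0.72, 0.693, 0.0, 0.0]
contact_force: [1.9, -4.4, 3.1]
opening: 0.007
finger_force: 2.4
```

>>> {"op": "step_arm", "data": {
  "increments": [
    [[0, 0.05, 0], [0, 0, 0]],
    [[0, 0.05, 0], [0, 0, 0]],
    [[0, 0.05, 0], [0, 0, 0]],
    [[0.01, 0.05, 0], [0, 0, 0]],
    [[0, 0.05, 0], [0, 0, 0]],
    [[0, 0.05, 0], [0, 0, 0]],
    [[0, 0.05, 0], [0, 0, 0]],
    [[0, 0.05, 0], [0, 0, 0]],
    [[0, 0.0, 0], [0, 0, 0]],
    [[0, 0.0, 0], [0, 0, 0]]
  ]
}}

```text
clock: 17.5
tool_pos: [0.4527, 0.157, 0.0878]
eef_rot: [0.721, 0.693, -0.001, 0.001]
contact_force: [2.3, -6.5, 4.3]
opening: 0.005
finger_force: 3.4
```

Run:
```python
from m import *
meas('wrist','w5');meas('scene','s5');s=r.get_state();print(s['tool_pos'],s['contact_force'])
```

```text
wrist lid 20472 ((455.8918762207031, 249.48977661132812), 32.72884750366211) tilt span z [0.11721546 0.12041525]
wrist knob 3237 [0.45392853 0.17749071 0.11296081] ((453.41351318359375, 173.6346435546875), 17.5499267578125)
scene lid 289 ((454.5747375488281, 250.17105102539062), 33.866336822509766) tilt span z [0.11609396 0.12097157]
scene knob 30 [0.44939088 0.18187584 0.11157282] ((451.228515625, 178.91384887695312), 12.259868621826172)
scene lever 42 [0.44392852 0.05153913 0.14494644] [0.457068   0.05636655 0.15861004] [0.43715148 0.04413384 0.12600891]
[0.45270618 0.1570158  0.08779504] [ 1.75475702 -7.01569873  3.99249963]
```

>>> {"op": "step_arm", "data": {
  "increments": [
    [[0, 0.03, 0], [0, 0, 0]],
    [[0, 0.03, 0], [0, 0, 0]],
    [[0, 0.03, 0], [0, 0, 0]],
    [[0.005, 0.03, 0], [0, 0, 0]],
    [[0, 0.03, 0], [0, 0, 0]],
    [[0, 0.03, 0], [0, 0, 0]],
    [[0, 0.0, 0], [0, 0, 0]],
    [[0, 0.0, 0], [0, 0, 0]],
    [[0, 0.0, 0], [0, 0, 0]],
    [[0, 0.0, 0], [0, 0, 0]]
  ]
}}

```text
clock: 18.6
tool_pos: [0.4528, 0.1587, 0.0878]
eef_rot: [0.721, 0.693, -0.001, 0.001]
contact_force: [2.1, -7.8, 4.0]
opening: 0.006
finger_force: 3.4
```

>>> {"op": "step_arm", "data": {
  "increments": [
    [[0, 0.02, 0], [0, 0, 0]],
    [[0, 0.02, 0], [0, 0, 0]],
    [[0, 0.02, 0], [0, 0, 0]],
    [[0, 0.02, 0], [0, 0, 0]],
    [[0, 0.02, 0], [0, 0, 0]],
    [[0, 0.0, 0], [0, 0, 0]],
    [[0, 0.0, 0], [0, 0, 0]],
    [[0, 0.0, 0], [0, 0, 0]],
    [[0, 0.0, 0], [0, 0, 0]],
    [[0, 0.0, 0], [0, 0, 0]]
  ]
}}

```text
clock: 19.6
tool_pos: [0.4528, 0.1597, 0.0878]
eef_rot: [0.721, 0.693, -0.001, 0.001]
contact_force: [2.4, -5.9, 4.0]
opening: 0.005
finger_force: 3.5
```

>>> {"op": "step_arm", "data": {
  "increments": [
    [[0, 0.02, 0], [0, 0, 0]],
    [[0, 0.02, 0], [0, 0, 0]],
    [[0, 0.02, 0], [0, 0, 0]],
    [[0, 0.01, 0], [0, 0, 0]],
    [[0, 0.0, 0], [0, 0, 0]],
    [[0, 0.0, 0], [0, 0, 0]],
    [[0, 0.0, 0], [0, 0, 0]],
    [[0, 0.0, 0], [0, 0, 0]],
    [[0, 0.0, 0], [0, 0, 0]],
    [[0, 0.0, 0], [0, 0, 0]]
  ]
}}

```text
clock: 20.6
tool_pos: [0.4528, 0.1598, 0.0878]
eef_rot: [0.721, 0.693, -0.001, 0.001]
contact_force: [2.2, -8.4, 4.3]
opening: 0.004
finger_force: 4.0
```

>>> {"op": "step_arm", "data": {
  "increments": [
    [[0, 0.01, 0], [0, 0, 0]],
    [[0, 0.01, 0], [0, 0, 0]],
    [[0, 0.01, 0], [0, 0, 0]],
    [[0, 0.0, 0], [0, 0, 0]],
    [[0, 0.0, 0], [0, 0, 0]],
    [[0, 0.0, 0], [0, 0, 0]],
    [[0, 0.0, 0], [0, 0, 0]],
    [[0, 0.0, 0], [0, 0, 0]],
    [[0, 0.0, 0], [0, 0, 0]],
    [[0, 0.0, 0], [0, 0, 0]]
  ]
}}

```text
clock: 21.6
tool_pos: [0.4528, 0.1599, 0.0878]
eef_rot: [0.721, 0.693, -0.001, 0.001]
contact_force: [2.1, -9.0, 4.4]
opening: 0.003
finger_force: 4.2
```

Run:
```python
from m import *
meas('wrist','w6');a=[]
for i in range(8):
    meas('scene','s6') if i==0 else r.snapshot('side')
    a.append(r.get_state()['contact_force'])
print(np.mean(a,0),np.std(a,0),r.get_state()['tool_pos'])
```

```text
wrist lid 20633 ((456.22772216796875, 251.9835662841797), 32.783729553222656) tilt span z [0.11720389 0.12038665]
wrist knob 3226 [0.45403705 0.18038807 0.11299191] ((453.7091369628906, 176.74935913085938), 17.160900115966797)
scene lid 298 ((454.4757995605469, 251.50962829589844), 33.06655502319336) tilt span z [0.11613128 0.12088113]
scene knob 26 [0.45005104 0.18471368 0.11157249] ((451.16162109375, 182.18458557128906), 10.38377571105957)
scene lever 40 [0.44457532 0.05160486 0.14540796] [0.45772388 0.05633048 0.15682138] [0.43820532 0.04453844 0.12657615]
[ 2.20739307 -8.59712271  4.70245387] [0.46998663 0.48810807 0.44957517] [0.45274519 0.15985582 0.08776845]
```

>>> {"op": "step_arm", "data": {
  "increments": [
    [[0, 0.02, 0], [0, 0, 0]],
    [[0, 0.02, 0], [0, 0, 0]],
    [[0, 0.02, 0], [0, 0, 0]],
    [[0, 0.0, 0], [0, 0, 0]],
    [[0, 0.0, 0], [0, 0, 0]],
    [[0, 0.0, 0], [0, 0, 0]],
    [[0, 0.0, 0], [0, 0, 0]],
    [[0, 0.0, 0], [0, 0, 0]],
    [[0, 0.0, 0], [0, 0, 0]],
    [[0, 0.0, 0], [0, 0, 0]]
  ]
}}

```text
clock: 23.05
tool_pos: [0.4528, 0.16, 0.0878]
eef_rot: [0.721, 0.693, -0.002, 0.001]
contact_force: [2.6, -8.5, 5.3]
opening: 0.007
finger_force: 4.6
```

>>> {"op": "step_arm", "data": {
  "increments": [
    [[0, 0.02, 0], [0, 0, 0]],
    [[0, 0.02, 0], [0, 0, 0]],
    [[0, 0.02, 0], [0, 0, 0]],
    [[0, 0.02, 0], [0, 0, 0]],
    [[0, 0.02, 0], [0, 0, 0]],
    [[0, 0.0, 0], [0, 0, 0]],
    [[0, 0.0, 0], [0, 0, 0]],
    [[0, 0.0, 0], [0, 0, 0]],
    [[0, 0.0, 0], [0, 0, 0]],
    [[0, 0.0, 0], [0, 0, 0]]
  ]
}}

```text
clock: 24.05
tool_pos: [0.4528, 0.1602, 0.0878]
eef_rot: [0.721, 0.692, -0.002, 0.002]
contact_force: [2.4, -10.8, 6.6]
opening: 0.008
finger_force: 5.2
```

Run:
```python
from m import *
a=[]
for i in range(6):
    r.snapshot('side'); a.append(r.get_state()['contact_force'])
s=r.get_state();print(np.mean(a,0),s['tool_pos'],s['moment'],s['finger_force'])
```

```text
[  2.66497195 -10.5072082    5.78685399] [0.45275837 0.1602169  0.08778339] [-2.12673931 -0.64191181 -0.08522521] 5.208784381393343
```

>>> {"op": "step_arm", "data": {
  "increments": [
    [[0, 0.02, 0], [0, 0, 0]],
    [[0, 0.02, 0], [0, 0, 0]],
    [[0, 0.02, 0], [0, 0, 0]],
    [[0, 0.02, 0], [0, 0, 0]],
    [[0, 0.02, 0], [0, 0, 0]],
    [[0, 0.0, 0], [0, 0, 0]],
    [[0, 0.0, 0], [0, 0, 0]],
    [[0, 0.0, 0], [0, 0, 0]],
    [[0, 0.0, 0], [0, 0, 0]],
    [[0, 0.0, 0], [0, 0, 0]]
  ]
}}

```text
clock: 25.35
tool_pos: [0.4527, 0.1604, 0.0878]
eef_rot: [0.722, 0.692, -0.003, 0.002]
contact_force: [2.6, -11.8, 7.3]
opening: 0.006
finger_force: 5.9
```

Run:
```python
from m import *
a=[]
meas('wrist','w7');meas('scene','s7')
for i in range(4):
    r.snapshot('side'); a.append(r.get_state()['contact_force'])
s=r.get_state();print(np.mean(a,0),s['tool_pos'],s['moment'],s['finger_force'])
c=load('w7');X=cloud(c);z=X[...,2]
I=cv2.imread('pics/w7.png');cv2.imwrite('pics/w7c.png',cv2.resize(I[:300,90:430],(680,600),interpolation=2))
```

```text
wrist lid 20938 ((456.5201110839844, 252.24630737304688), 32.73526382446289) tilt span z [0.11719878 0.1203889 ]
wrist knob 3212 [0.45405491 0.18092572 0.11296126] ((454.4421691894531, 176.9942626953125), 17.33529281616211)
scene lid 295 ((455.1908874511719, 252.10183715820312), 33.59318923950195) tilt span z [0.11604702 0.12089887]
scene knob 27 [0.44917299 0.18553744 0.1117534 ] ((451.0951232910156, 185.33633422851562), 11.25728702545166)
scene lever 40 [0.44462251 0.05158236 0.14534537] [0.45681108 0.05627267 0.15559517] [0.43781374 0.0436752  0.12652363]
[  3.16914614 -12.04880701   7.03855714] [0.45271146 0.16040827 0.08778033] [-2.35703565 -0.65220474  0.00674414] 5.882139499881305
```

View pics/w7c.png

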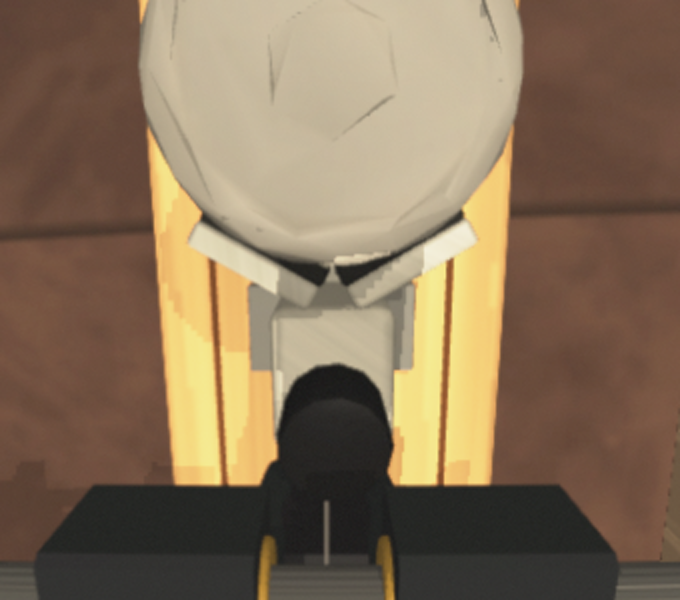

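The crop shows the jaw's two pads (about (265,245) and (405,245)) meeting the jar symmetrically, with the knob pushed by the fingers. The force is 12 N at the knob, about 7 N on the jar. Now back off gently and go round to the front of the lever.

>>> {"op": "step_arm", "data": {
  "increments": [
    [[0, -0.2, 0], [0, 0, 0]],
    [[0, -0.3, 0], [0, 0, 0]],
    [[0, -0.5, 0], [0, 0, 0]],
    [[0, -1, 0], [0, 0, 0]],
    [[0, -1, 1], [0, 0, 0]],
    [[-0.1, -1, 1.5], [0, 0, 0]],
    [[-0.1, -1, 1.5], [0, 0, 0]],
    [[-0.1, -1.4, 1.5], [0, 0, 0]],
    [[0, -1.4, 0.3], [0, 0, 0]],
    [[0, 0, 0], [0, 0, 0]]
  ]
}}

```text
clock: 26.65
tool_pos: [0.4494, 0.0848, 0.146]
eef_rot: [0.721, 0.693, -0.0, 0.0]
contact_force: [-0.4, 0.2, -0.1]
opening: 0.009
finger_force: 0.0
```

Run:
```python
from m import *
meas('wrist','w8');meas('scene','s8')
s=r.get_state();print(s['tool_pos'],s['contact_force'])
```

```text
wrist knob 1724 [0.45454683 0.18103417 0.11310152] ((454.4490051269531, 181.57546997070312), 12.613754272460938)
wrist lever 586 [0.44842406 0.08120693 0.19449534] [0.45656526 0.08997611 0.21919527] [0.44049772 0.04932867 0.15472652]
scene lid 299 ((454.40301513671875, 251.6863250732422), 33.72227478027344) tilt span z [0.11609201 0.12082907]
scene knob 50 [0.4511831  0.18044676 0.11188671] ((452.81689453125, 179.91851806640625), 13.202808380126953)
scene lever 160 [0.42591778 0.06837303 0.46734122] [0.44381679 0.08984399 0.66241284] [0.42003965 0.04850477 0.23092982]
[0.44953444 0.08710838 0.14560805] [-0.07510277  0.98388187 -0.20195076]
```

The knob has held its position at about 0.180. Now swing the lever.

>>> {"op": "step_arm", "data": {
  "increments": [
    [[0, -1, 0], [0, 0, 0]],
    [[0, -0.9, 0], [0, 0, 0]],
    [[-0.02, -0.7, 0.05], [0, 0, 0]],
    [[-0.02, -0.7, 0.05], [0, 0, 0]],
    [[-0.02, -0.7, 0], [0, 0, 0]],
    [[-0.02, -0.7, 0], [0, 0, 0]],
    [[-0.02, -0.7, -0.1], [0, 0, 0]],
    [[-0.02, -0.7, -0.1], [0, 0, 0]],
    [[-0.02, -0.6, -0.2], [0, 0, 0]],
    [[-0.02, -0.6, -0.2], [0, 0, 0]]
  ]
}}

```text
clock: 27.75
tool_pos: [0.4483, 0.0186, 0.1416]
eef_rot: [0.719, 0.695, 0.004, -0.002]
contact_force: [-3.0, 13.2, 8.1]
opening: 0.004
finger_force: 8.4
```

>>> {"op": "step_arm", "data": {
  "increments": [
    [[-0.02, -0.45, -0.25], [0, 0, 0]],
    [[-0.02, -0.45, -0.28], [0, 0, 0]],
    [[-0.01, -0.42, -0.3], [0, 0, 0]],
    [[-0.01, -0.42, -0.32], [0, 0, 0]],
    [[-0.01, -0.38, -0.34], [0, 0, 0]],
    [[-0.01, -0.36, -0.36], [0, 0, 0]],
    [[-0.01, -0.33, -0.4], [0, 0, 0]],
    [[-0.01, -0.3, -0.42], [0, 0, 0]],
    [[0, -0.28, -0.44], [0, 0, 0]],
    [[0, -0.24, -0.46], [0, 0, 0]]
  ]
}}

```text
clock: 28.75
tool_pos: [0.4468, -0.0237, 0.1047]
eef_rot: [0.721, 0.693, -0.001, 0.0]
contact_force: [-0.9, -0.4, 0.2]
opening: 0.003
finger_force: 0.0
```

Run:
```python
from m import *
snap('scene','s9');snap('side','d9')
c=load('s9');X=cloud(c).reshape(-1,3);X=X[np.isfinite(X).all(1)]
m=(abs(X[:,0]-.447)<.03)&(X[:,1]>-.06)&(X[:,1]<.07)&(X[:,2]>.068)
for y in np.arange(-.05,.07,.01):
    q=X[m&(abs(X[:,1]-y)<.005)];print(round(y,3),len(q),np.round(np.sort(q[:,2])[:12],3))
a=cv2.imread('pics/s9.png');b=cv2.imread('pics/d9.png')
u,v=map(int,proj(c,[.447,-.01,.09]));u2,v2=map(int,proj(load('d9'),[.447,-.01,.09]))
f=lambda I,u,v:cv2.resize(I[max(v-45,0):v+45,max(u-45,0):u+45],(400,400),interpolation=2)
cv2.imwrite('pics/lev.png',np.hstack([f(a,u,v),f(b,u2,v2)]))
```

```text
-0.05 33 [0.256 0.259 0.26  0.265 0.267 0.267 0.267 0.268 0.268 0.271 0.304 0.305]
-0.04 4 [0.267 0.269 0.271 0.271]
-0.03 14 [0.088 0.091 0.094 0.097 0.097 0.108 0.115 0.622 0.624 0.625 0.625 0.625]
-0.02 127 [0.084 0.089 0.09  0.092 0.092 0.093 0.094 0.094 0.095 0.096 0.096 0.096]
-0.01 169 [0.085 0.09  0.09  0.091 0.092 0.092 0.092 0.092 0.092 0.093 0.093 0.094]
0.0 437 [0.085 0.087 0.09  0.09  0.09  0.09  0.09  0.09  0.091 0.091 0.092 0.092]
0.01 569 [0.086 0.086 0.087 0.089 0.089 0.089 0.09  0.09  0.09  0.09  0.091 0.091]
0.02 274 [0.068 0.069 0.071 0.072 0.076 0.081 0.084 0.085 0.087 0.087 0.087 0.088]
0.03 179 [0.069 0.074 0.077 0.079 0.079 0.079 0.082 0.082 0.082 0.083 0.083 0.084]
0.04 40 [0.07  0.07  0.072 0.076 0.078 0.079 0.08  0.08  0.08  0.08  0.08  0.081]
0.05 31 [0.069 0.069 0.07  0.072 0.072 0.072 0.073 0.075 0.075 0.076 0.077 0.077]
0.06 0 []
```

View pics/lev.png

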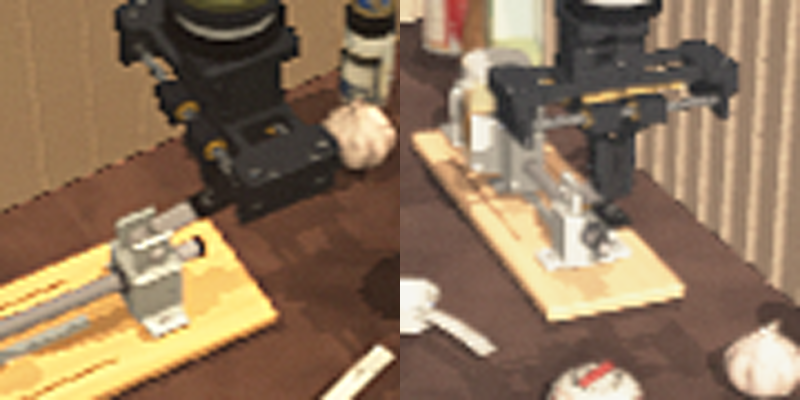

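Both crops show the lever swung over, lying along the rod below the fingertips, with the finger force at zero. I'll test for fully home with a light touch down to the expected face height (0.088).

>>> {"op": "step_arm", "data": {
  "increments": [
    [[0, 0, -0.2], [0, 0, 0]],
    [[0, 0, -0.2], [0, 0, 0]],
    [[0, 0, -0.2], [0, 0, 0]],
    [[0, 0, -0.2], [0, 0, 0]],
    [[0, 0, -0.2], [0, 0, 0]],
    [[0, 0, -0.1], [0, 0, 0]],
    [[0, 0, -0.1], [0, 0, 0]],
    [[0, 0, -0.1], [0, 0, 0]],
    [[0, 0, 0], [0, 0, 0]],
    [[0, 0, 0], [0, 0, 0]]
  ]
}}

```text
clock: 29.85
tool_pos: [0.447, -0.0226, 0.0921]
eef_rot: [0.72, 0.694, 0.0, 0.0]
contact_force: [-0.3, -0.4, 0.3]
opening: 0.002
finger_force: 0.0
```

>>> {"op": "step_arm", "data": {
  "increments": [
    [[0, 0, -0.1], [0, 0, 0]],
    [[0, 0, -0.1], [0, 0, 0]],
    [[0, 0, -0.05], [0, 0, 0]],
    [[0, 0, -0.05], [0, 0, 0]],
    [[0, 0, -0.05], [0, 0, 0]],
    [[0, 0, -0.05], [0, 0, 0]],
    [[0, 0, -0.05], [0, 0, 0]],
    [[0, 0, 0], [0, 0, 0]],
    [[0, 0, 0], [0, 0, 0]],
    [[0, 0, 0], [0, 0, 0]]
  ]
}}

```text
clock: 30.85
tool_pos: [0.4471, -0.0226, 0.0895]
eef_rot: [0.72, 0.694, 0.001, 0.001]
contact_force: [-3.8, 0.2, 28.4]
opening: 0.006
finger_force: 13.6
```

The fingertip meets firm contact at 0.0895, so the lever is on its stop. Retreat and check.

>>> {"op": "step_arm", "data": {
  "increments": [
    [[0, 0, 0.3], [0, 0, 0]],
    [[0, 0, 0.7], [0, 0, 0]],
    [[0, 0, 1.5], [0, 0, 0]],
    [[0, 0, 2], [0, 0, 0]],
    [[0, 0, 2.5], [0, 0, 0]],
    [[0, 0, 2.5], [0, 0, 0]],
    [[0, 0, 2.5], [0, 0, 0]],
    [[0, 0, 2], [0, 0, 0]],
    [[0, 0, 1], [0, 0, 0]],
    [[0, 0, 0], [0, 0, 0]]
  ]
}}

```text
clock: 31.85
tool_pos: [0.4476, -0.0227, 0.2384]
eef_rot: [0.721, 0.693, 0.001, 0.001]
contact_force: [0.1, -0.2, -0.3]
opening: 0.003
finger_force: 0.0
```

Run:
```python
from m import *
meas('wrist','w10');meas('scene','s10')
for n in('scene','side'):
    if n=='side':snap('side','s10b')
    c=load('s10' if n=='scene' else 's10b');X=cloud(c).reshape(-1,3);X=X[np.isfinite(X).all(1)]
    m=(abs(X[:,0]-.447)<.012)&(X[:,2]>.06)&(X[:,2]<.13)
    for y in np.arange(-.05,.05,.01):
        q=X[m&(abs(X[:,1]-y)<.005)];print(n,round(y,3),len(q),np.percentile(q[:,2],[50,95]).round(3) if len(q) else '')
print(r.get_state()['tool_pos'],r.get_state()['contact_force'])
```

```text
wrist lever 24450 [0.44695102 0.00589746 0.32599592] [0.4798601  0.01304094 0.34340898] [4.20000257e-01 2.71493378e-07 3.05577290e-01]
scene lid 299 ((455.0223083496094, 252.2084197998047), 33.4765625) tilt span z [0.1161931  0.12076151]
scene knob 49 [0.45212677 0.1809904  0.11183873] ((453.5311584472656, 180.50314331054688), 13.437790870666504)
scene lever 1439 [0.4370859  0.01489133 0.50161044] [0.47800505 0.03509084 0.63005464] [4.20006864e-01 9.12856654e-05 3.05200556e-01]
scene -0.05 0 
scene -0.04 12 [0.086 0.087]
scene -0.03 16 [0.087 0.088]
scene -0.02 21 [0.086 0.089]
scene -0.01 17 [0.086 0.089]
scene 0.0 16 [0.085 0.087]
scene 0.01 16 [0.085 0.087]
scene 0.02 16 [0.086 0.089]
scene 0.03 20 [0.084 0.096]
scene 0.04 22 [0.083 0.092]
side -0.05 0 
side -0.04 16 [0.085 0.089]
side -0.03 8 [0.087 0.089]
side -0.02 9 [0.087 0.09 ]
side -0.01 7 [0.087 0.088]
side 0.0 7 [0.085 0.087]
side 0.01 7 [0.086 0.088]
side 0.02 16 [0.083 0.088]
side 0.03 13 [0.084 0.093]
side 0.04 9 [0.085 0.093]
[ 0.44636013 -0.02283025  0.23669733] [0.17377706 0.08775641 0.59981043]
```

The lever lies flat (top at 0.087 along its length), the jar is upright, and the jaw is at the jar. The robot is clear, so I'm handing in.

```bash
python3 -c "
from plant import r; print(r.finish_job())"
```

```text
the job is handed in; nothing more can be done
None
```

The job is handed in (no verdict came back): the jar stands upright with a corner in the V rest, held at roughly 7 N (about 12 N at the knob), and the lever was then flipped fully home; one check touch on the closed lever reached 28 N, and no bystander was touched.

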